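# Pack the staff lunch box in two layers

## Task

Pack the blue lunch box in layers: set the green-lidded pot flat on the bottom beside the red-lidded pot that is already there, then take the yellow divider from its sloping rack and lay it flat on the box's corner steps over both pots, then stand the cardboard carton upright on the divider, on either side of its black grip. Set each thing down gently without dropping it, and leave the red-lidded pot and everything else on the bench undisturbed.

Things in the scene. Friction and masses are not known exactly. Their poses are not given: they have to be found in the camera images.
- box: Open blue box, fixed, 148 (x) x 240 (y) x 80 mm high; walls, floor 4 mm. Origin: centre of its underside; z up. Each inside corner has a grey step 18 x 18 mm, top 54 mm above the bench: they carry the divider. The red-lidded pot stands in the +y half; the -y half is empty.
- pot_center (a point): Centre (22.5 mm above the underside) of the loose closed pot, white with green lid, 100 (x) x 56 (y) x 45 mm high, 0.15 to 0.3 kg; the lid's look-only brim is 60 mm wide. z up, x along its length. It starts on the bench, in one of two places that it and the carton share.
- packed_pot_center (a point): Centre of the red-lidded pot, same size and axes as the other, standing loose on the floor of the box in the +y half, its length roughly across the box (along the box's x).
- divider_grip (a point): Grip point of the yellow divider, a plate 130 (x) x 222 (y) x 4 mm, 0.15 kg, with a black fin at its centre 60 (x) x 10 (y) x 38 mm high: pinch it across y. The point is on the fin's centre line, 28 mm from the plate's underside, 14 mm below the fin's top; z is the plate's normal. Starts on the rack, 35 degrees from level; fits the box with 5 mm to spare all round, x along box x, either way round.
- carton_center (a point): Centre (35 mm above the underside) of the loose cardboard carton, 100 (x) x 45 (y) x 70 mm high, about 0.12 kg, paper band round it. z up. It starts standing on the bench and goes on the divider with its length along the divider's x. Between fin and box wall there are 111 mm (y); the box's rim is 22 mm above the divider's upper face.
- rack: Metal rack, fixed. Origin on the bench under the middle of its sloping bed; z up. The bed faces -x of the rack (to the box) at 35 degrees, its middle 70 mm above the bench, low edge at -x with a lip 8 mm above it. The divider lies on it, its y along the rack's y. Lift it off square to the bed (up and towards -x).
- rack_bar (a point): Middle of the steel bar, 14 mm thick, 240 mm long along the rack's y, over the divider's fin 300 mm above the bench, on two uprights behind the bed (85 mm to +x of the rack's origin). A gripper coming straight down on the fin hits it; one tilted 35 degrees, square to the bed, leaning to -x, passes beside it.
- bottle_a: Amber squeeze bottle, 60 mm across, 200 mm high, origin at its underside. Bystander.
- bottle_b: Green squeeze bottle, 60 mm across, 200 mm high, origin at its underside. Bystander.
- dish: White bowl, 130 mm across, 45 mm high, origin at its underside. Bystander.
- jar: Closed jar, 64 mm across, 85 mm high, origin at its underside. Bystander.
- cup: Steel cup, 72 mm across, 70 mm high, origin at its underside. Bystander.
Not all that is in view belongs to the job. Leave any pink or purple look-alike of the part that bears pot_center alone.

How it is judged:
By the outcome, as a careful person would: the job done as asked, in the order asked, and still so for the second after the job is handed in, with the robot touching nothing.
It also fails if it takes over 69 s, if anything falls off the work surface, if the arm or the gripper's body presses on something with over 40 N, if the wrist force passes 120 N, or if a joint passes its speed limit or range.

## Robot

A 6-joint arm with a two-finger parallel gripper is mounted at the origin on the work surface. World frame = base frame: x ahead of the robot, y to its left, z up, the work surface at z = 0. Lengths are in m, angles in degrees, forces in N, time in s.
With the tool pointing down it reaches from about 0.4 to 0.825 m from the base axis. Payload 7 kg.
Tool frame: the origin (TCP) lies midway between the tips of the shut fingers; the grasp point (between the pads) lies 19 mm behind it (bot.grip_point_offset is the distance from the TCP to the grasp point, in m); z points along the fingers, x is the direction in which the jaws open and shut, and the axes are right-handed (so a half turn about z gives the same grasp; the last joint's range is limited). The gripper opens to 85 mm and grips with 20 to 120 N. Pads are 22 mm wide; open, the fingers measure 114 mm over their backs; the gripper's body (76 mm by 85 mm) begins 54 mm behind the grasp point. The pads swing forward as they close: fully open they stand 13 mm farther back than shut.
Start: joints at [83.829, 20.546, 0.682, 0, -70.136, -16.507], TCP at [0.26, 0.623, 0.231] pointing down, gripper open.
Joint ranges: [-176.03, 176.03], [-82.01, 121.73], [-58.28, 71.71], [-173.87, 95.51], [-174.79, -0.11], [-173.66, 173.66]. Speed limits (degrees/s): [136.94, 136.94, 172.46, 180, 180, 180].

## Interface

Orientations are given as [roll, pitch, yaw] about the fixed x, y, z axes, in that order (R = Rz(yaw) Ry(pitch) Rx(roll)).
In Python, from cell import bot gives the robot as it stands.
- The arm moves only by the tool arm_command, never from a script. Its argument "plan" is a list of rows, each a list of 7 numbers: the shift along the world's x, y, z in units of 30 mm (1.0 is 30 mm), then the turn, a rotation vector about the world's x, y, z in units of 10 degrees (1.0 is 10 degrees), then the opening, from 0 (shut) to 1 (fully open). In form: [[tx, ty, tz, wx, wy, wz, fingers], ...]. A call has 1 to 8 rows; each row is the pose to reach, as a shift and turn from the pose commanded when the call began; what a row does not reach only later rows make up. A row lasts 1/8 s, in which the tool goes at most 62.5 mm and 10.7 degrees, less where a joint would pass 70% of its speed; a pose out of reach is approached as far as the arm can. A call with a gripper value outside its range is refused whole. The fingers move at their own pace and stop on an object; "newtons" is the grip in N (left out, the last holds). Time passes only in rows, so rows that repeat a pose let the fingers close. It gives the time, the measured TCP pose, the force and the opening at its end, in the units of the state.
- bot.state(): the state, without advancing time (a new reading comes with each control period).
- bot.grab_frame(name): name is "side" or "top"; returns a dict with "img" (480x640x3 uint8, blue, green, red), "intrinsics" (3x3 intrinsics, pixels), "rvec" (rotation vector, rad) and "tvec" (3), from world to camera coordinates, as OpenCV has them. Camera axes: x right, y down, z forward; pixel columns grow to the right and rows downward; lengths in m; the calibration is good to about 2 mm. A picture is of the moment at which its call begins. There is no depth.
- bot.hand_in(): hands the job in, once; it reports no verdict.
Trained networks look in a picture, given as the dict that the camera call returned (one of the last four; its "shot" number tells which), for a name from the list of things; names that differ only in an ending like _2 or _b are one class to them, and where a whole thing is asked for, a point or a joint stands for the part that bears it (a point fixed in the world has none). Each returns a list of dicts, best first, with "p" (0 to 1); they miss things now and then, are a little off and sometimes report something else, mostly with a low value. They report only what shows in the picture. A call takes as long as a camera call. They do not tell look-alikes from the thing itself.
- bot.outline_of(picture, query): "region" (480x640 bool, what is visible of it) and "bbox" ([left, top, width, height] in pixels, round what is visible of it).
The state is a dict: "time": time; "q": joint angles; "joint_vel": joint speeds; "tau": joint torques, N m; "eef_pos": TCP position; "orientation": TCP orientation; "ft_force": force on the tool from outside, world axes, zero at the start; "ft_torque": the same for the moment, N m; "opening": opening from 0.0 (shut) to 1.0 (fully open).
Only numpy, scipy, OpenCV 4.12 (cv2) and the standard library are available. Lean on these libraries where they do the work, as an engineer would, in place of code of your own. Each camera call takes 0.05 s, during which the arm holds its last target. There are 200 camera calls.

## Working session

There is one attempt and no reset: what is moved stays moved. The work goes in short steps, Python scripts to look and compute and a tool call to move; the robot and the scene stay as the last step left them, time stands still between calls to the robot, and variables do not carry over. Pictures are saved under pics/ and viewed, about 8 in all and at most 12, crops included, and the job is handed in when it is done.

Besides the shell and the picture viewer there is one more tool, called by a JSON object that holds its "name" and its "arguments", one argument or row to a line. arm_command: Moves the arm, as the interface text tells. Its arguments: {"type":"object","properties":{"plan":{"type":"array"},"newtons":{"type":"number"}},"required":["plan"]}

```bash
ls; mkdir -p pics
cat > h.py <<'E'
import numpy as np,cv2
from cell import bot
def cam(f):
    R=cv2.Rodrigues(np.array(f["rvec"],float))[0];return np.array(f["intrinsics"],float),R,np.array(f["tvec"],float).ravel()
def proj(f,P):
    K,R,t=cam(f);p=(np.atleast_2d(P)@R.T+t)@K.T;return p[:,:2]/p[:,2:]
def ray(f,uv,z):
    K,R,t=cam(f);d=R.T@np.linalg.inv(K)@np.array([uv[0],uv[1],1.]);c=-R.T@t;return c+d*(z-c[2])/d[2]
E
python3 - <<'E'
from h import *
s=bot.state();print(s)
for n in("side","top"):
    f=bot.grab_frame(n);cv2.imwrite(f"pics/{n}0.png",f["img"])
    K,R,t=cam(f);print(n,"campos",-R.T@t,K[0,0])
    for q in["box","pot_center","packed_pot_center","divider_grip","carton_center","rack","bottle_a","dish","jar","cup"]:
        for d in bot.outline_of(f,q):
            if d["p"]>.3:
                m=d["region"].astype(np.uint8);c=cv2.findContours(m,0,1)[0];r=cv2.minAreaRect(np.vstack(c))
                print(q,round(d["p"],2),d["bbox"],[np.round(x,1) for x in r])
E
```

```text
pics
{'time': 0.0, 'q': array([ 8.38306118e+01,  2.05938547e+01,  6.35052633e-01, -2.09589365e-02,
       -7.01362641e+01, -1.65062716e+01]), 'joint_vel': array([-0.02973778, -0.10384999,  0.02716775,  0.05835102,  0.01166661,
       -0.0838988 ]), 'tau': array([-1.28972442e-04, -5.83319628e+01,  2.93419093e+01,  6.93684965e+00,
       -5.99622887e-03,  1.12069916e-06]), 'eef_pos': array([0.26006328, 0.62237555, 0.23034345]), 'orientation': array([-1.79991878e+02, -9.67466936e-02, -1.12682804e+02]), 'ft_force': array([ 0.31425035,  0.81731032, -0.31445485]), 'ft_torque': array([-0.04218419, -0.02942609,  0.0349271 ]), 'opening': 0.9959470200332856}
side campos [ 0.22449123 -0.89295829  0.96374515] 437.7616826352937
box 0.58 [276.0, 226.9, 66.9, 83.8] [array([308.5, 267.1]), array([77.9, 58.9]), np.float64(77.9)]
pot_center 0.69 [412.8, 279.5, 32.0, 39.5] [array([429.6, 297.7]), array([39.6, 24.7]), np.float64(70.3)]
pot_center 0.68 [264.7, 311.2, 35.5, 49.8] [array([282.9, 335.8]), array([42.3, 26.4]), np.float64(64.5)]
pot_center 0.66 [275.0, 412.3, 32.0, 61.3] [array([289.1, 443. ]
[... 2106 characters left out ...]
, 208.5, 28.0, 39.3] [array([408. , 228.3]), array([36. , 21.9]), np.float64(79.1)]
carton_center 0.56 [405.4, 275.7, 28.5, 41.5] [array([420. , 295.5]), array([20.3, 35.9]), np.float64(17.5)]
rack 0.64 [95.9, 185.5, 122.3, 113.7] [array([157. , 239.9]), array([119.3,  84. ]), np.float64(61.8)]
bottle_a 0.97 [389.5, 175.7, 26.3, 27.8] [array([401.2, 187.7]), array([20. , 29.5]), np.float64(38.7)]
bottle_a 0.75 [266.8, 148.2, 24.7, 31.2] [array([279. , 161.5]), array([30.7, 21. ]), np.float64(73.3)]
dish 0.57 [171.8, 316.2, 42.1, 44.7] [array([193.6, 339.4]), array([44.7, 45.5]), np.float64(33.7)]
cup 0.93 [235.4, 166.8, 22.4, 28.3] [array([246.5, 181. ]), array([26., 23.]), np.float64(90.0)]
```

Run:
```python
import cv2
a=cv2.imread("pics/top0.png")[110:390,80:500];cv2.imwrite("pics/tc.png",cv2.resize(a,None,fx=1.9,fy=1.9,interpolation=2))
a=cv2.imread("pics/side0.png")[110:480,170:480];cv2.imwrite("pics/sc.png",cv2.resize(a,None,fx=1.6,fy=1.6,interpolation=2))
```

```text
(no output)
```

View pics/tc.png

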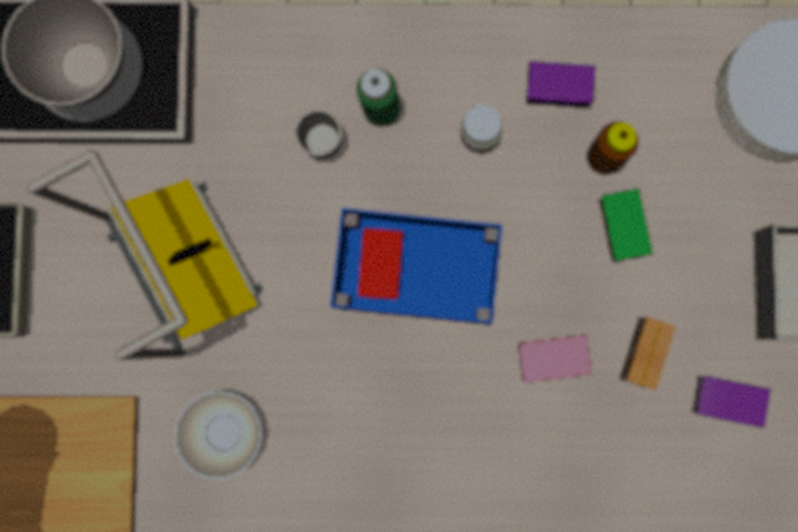

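View pics/sc.png

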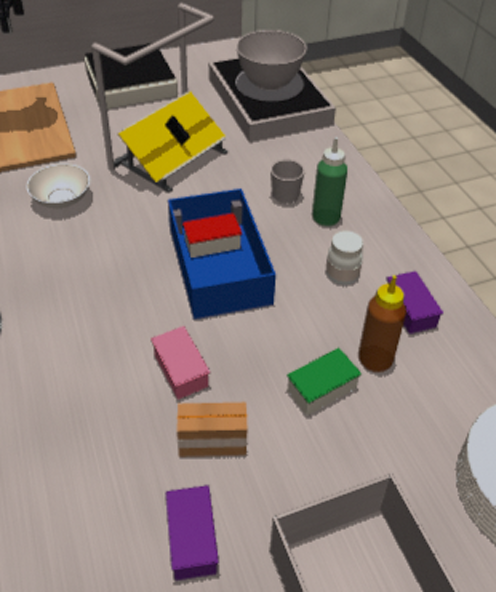

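The top view (crop scale 1.9, offset 80,110) shows:
- **Box and red pot:** box at full-image (299,250), red pot in its left half.
- **Rack and divider:** at about (180,244).
- **Carton:** the orange one at (420,295), which the net also reports as the carton.
- **Pot candidates:** green lid at (408,228), purple at (374,154) and (463,321), pink at (371,299). Only (408,228) has a green lid, so that is the one.

Next I fit poses to the colour masks. The enlarged crop already confirms the green lid.

```bash
cat > fit.py <<'E'
from h import *
from scipy.optimize import minimize
from scipy.spatial.transform import Rotation as Ro
HSV={"green":((45,120,40),(75,255,255)),"blue":((105,120,40),(125,255,255)),"yellow":((24,150,60),(32,255,255)),"red":((0,160,60),(6,255,255)),"orange":((8,90,60),(20,255,255))}
def cmask(f,col,near=None,r=60):
    hs=cv2.cvtColor(f["img"],cv2.COLOR_BGR2HSV);m=cv2.inRange(hs,*map(np.array,HSV[col]))
    n,l,st,c=cv2.connectedComponentsWithStats(m)
    w=[st[i,4] if near is None or np.hypot(*(c[i]-near))<r else 0 for i in range(1,n)]
    return (l==1+int(np.argmax(w))).astype(np.uint8)
def hull(m):
    o=np.zeros_like(m);cv2.fillConvexPoly(o,cv2.convexHull(np.vstack(cv2.findContours(m,0,1)[0])),1);return o
def cub(lx,ly,z0,z1):return np.array([[a*lx/2,b*ly/2,z] for a in(-1,1) for b in(-1,1) for z in(z0,z1)])
S=4
def iou(f,m4,P):
    p=proj(f,P);h=cv2.convexHull(((p+.5)*S-.5).astype(np.float32))
    o=np.zeros(m4.shape,np.uint8);cv2.fillConvexPoly(o,np.round(h*16).astype(np.int32),1,shift=4)
    return (o&m4).sum()/(o|m4).sum()
def fit(views,model,x0,step):
    vs=[(f,(cv2.resize(m.astype(np.float32),None,fx=S,fy=S,interpolation=1)>.5).astype(np.uint8)) for f,m in views]
    c=lambda x:-sum(iou(f,m,model(x)) for f,m in vs)/len(vs)
    b=None
    for k in range(2):
        x=np.array(x0,float) if b is None else b.x
        r=minimize(c,x,method="Nelder-Mead",options=dict(initial_simplex=np.vstack([x]+[x+np.eye(len(x))[i]*step[i] for i in range(len(x))]),xatol=1e-4,fatol=1e-5,maxiter=250));b=r
    return r.x,-r.fun
def planar(pts,zb=0):
    def g(x):
        return Ro.from_euler("z",x[2],degrees=True).apply(pts)+[x[0],x[1],zb]
    return g
E
cat > m1.py <<'E'
from fit import *
T=bot.grab_frame("top");Sd=bot.grab_frame("side")
print(ray(T,(0,0),0),ray(T,(640,0),0),ray(T,(0,480),0))
st=[.01,.01,8]
def both(name,mt,ms,model,g,step=st):
    for nm,v in(("both",[(T,mt),(Sd,ms)]),("top",[(T,mt)]),("side",[(Sd,ms)])):
        if len(g)>3 and nm!="both":continue
        x,s=fit(v,model,g,step);print(name,nm,np.round(x,4),round(s,3))
def yaw0(m,z):
    r=cv2.boxPoints(cv2.minAreaRect(np.vstack(cv2.findContours(m,0,1)[0])));p=[ray(T,a,z)[:2] for a in r]
    e=[p[1]-p[0],p[2]-p[1]];l=max(e,key=np.linalg.norm);c=np.mean(p,0);return c[0],c[1],np.degrees(np.arctan2(l[1],l[0]))
tm=cmask(T,"blue");sm=cmask(Sd,"blue");c=yaw0(tm,.08);both("box",hull(tm),hull(sm),planar(cub(.148,.24,0,.08)),[c[0],c[1],c[2]-90])
tm=cmask(T,"green",(408,228),15);sm=cmask(Sd,"green",(371,345),20);print(tm.sum(),sm.sum());both("pot",hull(tm),hull(sm),planar(cub(.10,.06,.037,.045)),yaw0(tm,.045))
tm=cmask(T,"red");sm=cmask(Sd,"red");both("red",hull(tm),hull(sm),planar(cub(.10,.06,.041,.049)),yaw0(tm,.049))
tm=bot.outline_of(T,"carton_center")[0]["region"].astype(np.uint8);sm=bot.outline_of(Sd,"carton_center")[0]["region"].astype(np.uint8)
both("carton",hull(tm),hull(sm),planar(cub(.1,.045,0,.07)),yaw0(tm,.07))
tm=cmask(T,"yellow",(180,244));sm=cmask(Sd,"yellow",(276,194));c=yaw0(tm,.07)
pl=cub(.13,.222,0,.004)
both("div",hull(tm),hull(sm),lambda x:Ro.from_euler("ZY",[x[3],x[4]],degrees=True).apply(pl)+x[:3],[c[0],c[1],.072,c[2]-90,-35],[.01,.01,.01,8,4])
for n,z in(("bottle_a",.1),("dish",.02),("jar",.04),("cup",.035)):
    for d in bot.outline_of(T,n):
        if d["p"]>.4:b=d["bbox"];print(n,np.round(ray(T,(b[0]+b[2]/2,b[1]+b[3]/2),z)[:2],3))
E
python3 m1.py
```

```text
[1.29401989 0.91513458 0.        ] [ 1.31636941 -1.0700876   0.        ] [-0.12087793  0.8295005   0.        ]
box both [ 5.243000e-01 -5.100000e-03 -1.861037e+02] 0.963
box top [ 5.230000e-01 -6.100000e-03 -1.859367e+02] 0.946
box side [ 5.246000e-01 -4.600000e-03 -1.862031e+02] 0.984
671 797
pot both [   0.5894   -0.3248 -167.327 ] 0.935
pot top [   0.589    -0.3247 -168.1538] 0.944
pot side [   0.5889   -0.3247 -168.8051] 0.928
red both [ 0.5294  0.0502 -4.8886] 0.867
red top [0.5282 0.0475 0.2255] 0.851
red side [ 0.5295  0.0518 -3.4266] 0.891
carton both [  0.3941  -0.3537 -19.02  ] 0.964
carton top [  0.3935  -0.3534 -18.7816] 0.963
carton side [  0.3944  -0.3544 -19.6289] 0.971
div both [ 5.350000e-01  3.339000e-01  7.270000e-02 -2.400298e+02 -3.863400e+01] 0.947
bottle_a [0.765 0.049]
bottle_a [ 0.694 -0.295]
dish [0.726 0.149]
jar [ 0.741 -0.105]
cup [0.726 0.148]
```

{"name": "arm_command", "arguments": {
  "plan": [
    [0,0,2,0,0,-1,1],
    [0,0,4,0,0,-2,1],
    [0.3,-0.9,5.6,0,0,-3,1],
    [0.9,-2.6,5.6,0,0,-4,1],
    [1.5,-4.3,5.6,0,0,-5,1],
    [2.1,-6.0,5.6,0,0,-6,1],
    [2.7,-7.7,5.6,0,0,-7,1],
    [3.3,-9.4,5.6,0,0,-8,1]
  ]
}}

```text
time: 2.5
eef_pos: [0.3595, 0.339, 0.3996]
orientation: [180.0, 0.0, 167.0]
ft_force: [0.6, -0.5, 0.4]
opening: 0.999
```

```bash
cat > m2.py <<'E'
from fit import *
T=bot.grab_frame("top");Sd=bot.grab_frame("side")
tm=cmask(T,"yellow",(180,244),25);sm=cmask(Sd,"yellow",(276,194),25);print(tm.sum(),sm.sum())
pl=cub(.13,.222,0,.004)
for v in ([(T,hull(tm)),(Sd,hull(sm))],):
  for tilt in(35,):
    x,s=fit(v,lambda x:Ro.from_euler("ZY",[x[3],-tilt],degrees=True).apply(pl)+x[:3],[.535,.334,.073,120],[.01,.01,.01,5]);print(np.round(x,4),s)
    R=Ro.from_euler("ZY",[x[3],-tilt],degrees=True);print("grip",R.apply([0,0,.028])+x[:3])
    for f,n in((T,"t"),(Sd,"s")):
        im=f["img"].copy();P=proj(f,R.apply(np.vstack([pl,cub(.06,.01,.004,.042)]))+x[:3])
        o=cv2.resize(im,None,fx=4,fy=4,interpolation=2)
        for Q in(P[:8],P[8:]):cv2.polylines(o,[np.round((cv2.convexHull(Q.astype(np.float32))+.5)*4).astype(int)],True,(255,0,255),1)
        c=P.mean(0)*4;o=o[int(c[1])-250:int(c[1])+250,max(0,int(c[0])-200):int(c[0])+200];cv2.imwrite(f"pics/d{n}.png",o)
cv2.imwrite("pics/div.png",np.hstack([cv2.imread("pics/dt.png"),cv2.imread("pics/ds.png")]))
E
python3 m2.py
```

```text
2686 1766
[5.354000e-01 3.351000e-01 7.160000e-02 1.195331e+02] 0.9416937031507265
grip [0.5433645  0.3211227  0.09455961]
```

View pics/div.png

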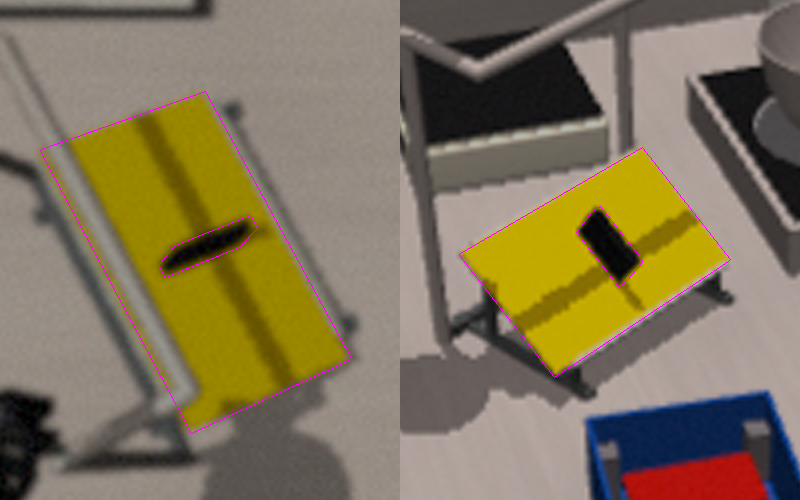

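{"name": "arm_command", "arguments": {
  "plan": [
    [0.6,-1.9,0,0,0,-1,1],
    [1.2,-3.8,0,0,0,-2,1],
    [1.8,-5.7,0,0,0,-3,1],
    [2.5,-7.6,0,0,0,-4,1],
    [3.1,-9.5,0,0,0,-5,1],
    [3.8,-11.4,0,0,0,-6,1],
    [4.4,-13.3,0,0,0,-6.5,1],
    [5.0,-15.2,0,0,0,-6.5,1]
  ]
}}

```text
time: 3.6
eef_pos: [0.5097, -0.117, 0.3996]
orientation: [180.0, -0.0, 102.3]
ft_force: [1.3, 1.4, -0.3]
opening: 1.005
```

The magenta outlines match the plate and fin in both views (fin at about (208,245) and (608,245) in the crop), so the divider pose is good.

{"name": "arm_command", "arguments": {
  "plan": [
    [0.7,-1.8,-1,0,0,0,1],
    [1.4,-3.5,-2.5,0,0,0,1],
    [2.0,-5.2,-4.0,0,0,0,1],
    [2.64,-6.93,-5.5,0,0,0,1],
    [2.64,-6.93,-7.5,0,0,0,1],
    [2.64,-6.93,-9.0,0,0,0,1],
    [2.64,-6.93,-10.0,0,0,0,1],
    [2.64,-6.93,-10.3,0,0,0,1]
  ],
  "newtons": 40
}}

```text
time: 4.6
eef_pos: [0.5874, -0.3227, 0.0877]
orientation: [-179.8, -0.1, 102.3]
ft_force: [-0.9, 0.3, 0.7]
opening: 0.998
```

Run:
```python
from h import *
f=bot.grab_frame("side");g=bot.grab_frame("top")
a=cv2.resize(f["img"][260:400,310:430],None,fx=3.3,fy=3.3,interpolation=2);b=cv2.resize(g["img"][170:310,340:460],None,fx=3.3,fy=3.3,interpolation=2)
cv2.imwrite("pics/p1.png",np.hstack([a,b]));print(bot.state()["eef_pos"],bot.state()["orientation"])
```

```text
[ 0.58863376 -0.32300679  0.0899899 ] [-1.79950618e+02 -9.96394340e-03  1.02357388e+02]
```

View pics/p1.png

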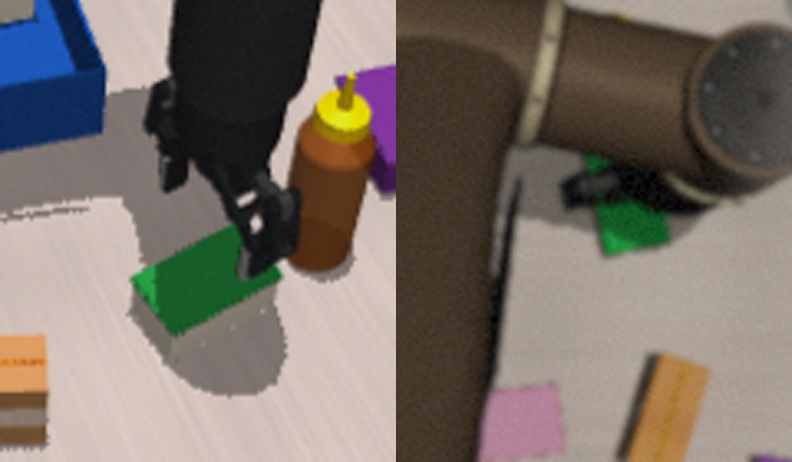

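The open gripper is above the green pot, with its near finger at crop (265,250) and far finger at (165,150). The amber bottle is clear on the right. Descend and close.

{"name": "arm_command", "arguments": {
  "plan": [
    [0.01,-0.06,-1,0,0,0,1],
    [0.01,-0.06,-2,0,0,0,1],
    [0.01,-0.06,-2.5,0,0,0,1],
    [0.01,-0.06,-2.75,0,0,0,1],
    [0.01,-0.06,-2.75,0,0,0,0.55],
    [0.01,-0.06,-2.75,0,0,0,0.3],
    [0.01,-0.06,-2.75,0,0,0,0.3],
    [0.01,-0.06,-2.75,0,0,0,0.3]
  ]
}}

```text
time: 5.7
eef_pos: [0.5897, -0.3252, 0.0092]
orientation: [179.9, 0.1, 102.3]
ft_force: [-1.1, 1.0, 6.3]
opening: 0.653
```

{"name": "arm_command", "arguments": {
  "plan": [
    [0,0,0.8,0,0,0,0.3],
    [0,0,2.4,0,0,0,0.3],
    [0,0.8,4,0,0,0,0.3],
    [-0.4,2.5,4.2,0,0,-0.6,0.3],
    [-1.0,4.3,4.2,0,0,-1.2,0.3],
    [-1.7,6.2,4.2,0,0,-1.84,0.3],
    [-2.38,7.9,4.2,0,0,-1.84,0.3],
    [-2.38,8.81,4.2,0,0,-1.84,0.3]
  ]
}}

```text
time: 6.7
eef_pos: [0.5154, -0.0587, 0.134]
orientation: [-180.0, -0.0, 84.0]
ft_force: [0.9, 0.2, -1.7]
opening: 0.649
```

{"name": "arm_command", "arguments": {
  "plan": [
    [0,0,-0.6,0,0,0,0.3],
    [0,0,-1.6,0,0,0,0.3],
    [0,0,-1.6,0,0,0,0.3]
  ]
}}

```text
time: 7.08
eef_pos: [0.5153, -0.0608, 0.084]
orientation: [-179.7, 0.1, 83.9]
ft_force: [0.4, -0.7, -1.5]
opening: 0.648
```

Run:
```python
from h import *
f=bot.grab_frame("side");g=bot.grab_frame("top")
a=cv2.resize(f["img"][200:340,250:370],None,fx=3.3,fy=3.3,interpolation=2);b=cv2.resize(g["img"][180:320,240:360],None,fx=3.3,fy=3.3,interpolation=2)
cv2.imwrite("pics/p2.png",np.hstack([a,b]));s=bot.state();print(s["eef_pos"],s["orientation"],s["opening"],s["ft_force"],s["q"])
```

```text
[ 0.51746898 -0.06076764  0.08629844] [-1.79987862e+02  2.07797275e-02  8.39286226e+01] 0.6521479649365075 [ 0.71552246  0.32598857 -2.37506278] [ 1.49136527e+01  1.45012827e+01 -2.94373440e+01  2.08999192e-02
 -4.60801502e+01 -1.10999532e+02]
```

View pics/p2.png

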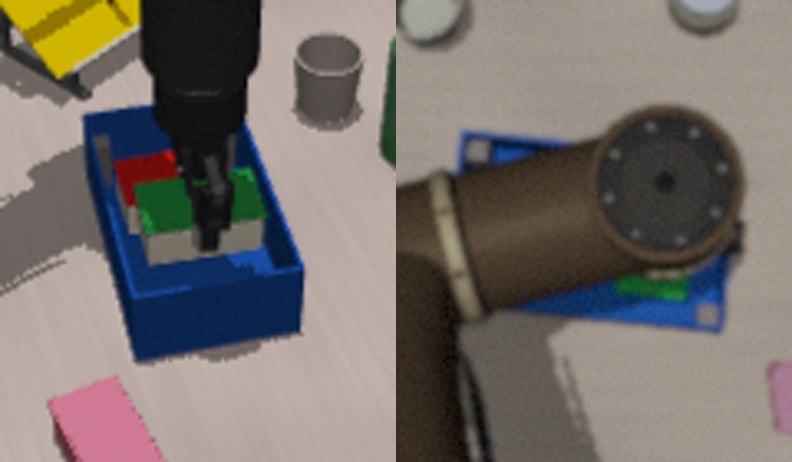

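The green pot is held over the -y half (lid at side crop (200,195)), aligned with the box and clear of the red pot at (145,180). Lower it.

{"name": "arm_command", "arguments": {
  "plan": [
    [0,0,-0.8,0,0,0,0.3],
    [0,0,-1.6,0,0,0,0.3],
    [0,0,-2.1,0,0,0,0.3],
    [0,0,-2.3,0,0,0,0.3],
    [0,0,-2.38,0,0,0,0.3],
    [0,0,-2.38,0,0,0,0.3]
  ]
}}

```text
time: 7.92
eef_pos: [0.5199, -0.0592, 0.0155]
orientation: [179.8, -0.1, 84.0]
ft_force: [0.7, 7.9, -3.4]
opening: 0.651
```

{"name": "arm_command", "arguments": {
  "plan": [
    [0,0,-0.05,0,0,0,0.3],
    [0,0,-0.08,0,0,0,0.3],
    [0,0,-0.08,0,0,0,0.3]
  ]
}}

```text
time: 8.3
eef_pos: [0.5207, -0.059, 0.0137]
orientation: [179.7, -0.1, 84.0]
ft_force: [2.0, 9.4, -2.0]
opening: 0.649
```

```bash
python3 -c "
from h import *
for i in range(2):
  bot.grab_frame('side');s=bot.state();print(s['eef_pos'],s['ft_force'],s['ft_torque'])"
```

```text
[ 0.52072889 -0.05895855  0.01367029] [ 2.54080428  9.79523561 -1.70802718] [ 2.69929232 -0.76052619  0.0542442 ]
[ 0.52073513 -0.05898266  0.01367516] [ 2.43718387  8.95126426 -1.28080689] [ 2.76790943 -0.78422839  0.08721605]
```

Run:
```python
from h import *
f=bot.grab_frame("side")
o=cv2.resize(f["img"][215:325,260:350],None,fx=6,fy=6,interpolation=2)
Rz=cv2.Rodrigues(np.radians([0,0,-6.1]))[0]
def dr(P,c):
    p=(proj(f,np.array(P)@Rz.T+[.5243,-.0052,0])-[260,215]+.5)*6
    cv2.polylines(o,[np.round(p).astype(int)],True,c,1)
a,b=.07,.116
dr([[a,b,.004],[-a,b,.004],[-a,-b,.004],[a,-b,.004]],(0,255,255));dr([[.074,.12,.08],[-.074,.12,.08],[-.074,-.12,.08],[.074,-.12,.08]],(255,0,255))
for z in(.004,.049):dr([[.05,-.028,z],[-.05,-.028,z],[-.05,-.084,z],[.05,-.084,z]],(255,255,255))
for z in(.004,.049):dr([[.05,.0275,z],[-.05,.0275,z],[-.05,.0835,z],[.05,.0835,z]],(255,255,0))
cv2.imwrite("pics/p3.png",o)
```

```text
(no output)
```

View pics/p3.png

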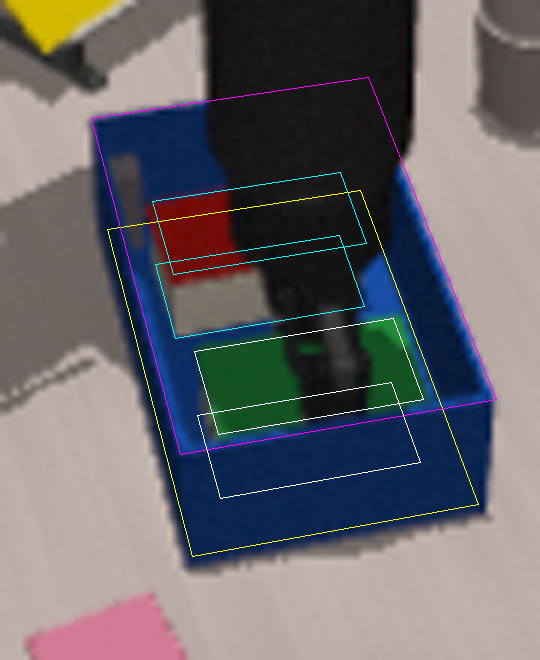

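{"name": "arm_command", "arguments": {
  "plan": [
    [0.07,0.1,0.1,0,0,0,0.3],
    [0.07,0.15,0.2,0,0,0,0.3],
    [0.07,0.2,0.2,0,0,0,0.3],
    [0.07,0.2,0.2,0,0,0,0.3]
  ]
}}

```text
time: 8.95
eef_pos: [0.5193, -0.0547, 0.018]
orientation: [-180.0, 0.0, 83.9]
ft_force: [0.3, -0.3, -1.7]
opening: 0.653
```

```bash
python3 -c "
from h import *
for i in range(2):
  bot.grab_frame('side');s=bot.state();print(s['eef_pos'],s['ft_force'],s['ft_torque'])"
```

```text
[ 0.51928188 -0.05472281  0.01795946] [-0.52852977 -0.76592515 -1.46647737] [ 0.0049697   0.00613529 -0.04387116]
[ 0.51925884 -0.05474529  0.01791802] [ 0.62589876 -0.30786147 -2.380504  ] [ 9.28781991e-05 -5.68417093e-03  2.44834149e-04]
```

{"name": "arm_command", "arguments": {
  "plan": [
    [0,0,-0.07,0,0,0,0.3],
    [0,0,-0.11,0,0,0,0.3],
    [0,0,-0.14,0,0,0,0.3],
    [0,0,-0.14,0,0,0,0.3]
  ]
}}

```text
time: 9.55
eef_pos: [0.5194, -0.0546, 0.0137]
orientation: [-180.0, 0.0, 83.9]
ft_force: [-0.0, 0.4, -2.8]
opening: 0.65
```

```bash
python3 -c "
from h import *
s=bot.state();print(s['eef_pos'],s['ft_force'],s['ft_torque'])"
```

```text
[ 0.51939102 -0.05464065  0.01366848] [-0.00997367  0.35693054 -2.83250769] [-0.01804717 -0.00837756 -0.01901336]
```

{"name": "arm_command", "arguments": {
  "plan": [
    [0,0,-0.03,0,0,0,0.3],
    [0,0,-0.05,0,0,0,0.3],
    [0,0,-0.05,0,0,0,0.3]
  ]
}}

```text
time: 9.93
eef_pos: [0.5195, -0.0546, 0.0132]
orientation: [180.0, 0.0, 83.9]
ft_force: [-3.2, 1.2, 8.9]
opening: 0.648
```

{"name": "arm_command", "arguments": {
  "plan": [
    [0,0,0,0,0,0,0.7],
    [0,0,0,0,0,0,0.73],
    [0,0,0,0,0,0,0.73]
  ]
}}

```text
time: 10.3
eef_pos: [0.5195, -0.0546, 0.0123]
orientation: [180.0, -0.0, 83.9]
ft_force: [-0.3, -0.2, -0.3]
opening: 0.727
```

{"name": "arm_command", "arguments": {
  "plan": [
    [0,0,0.3,0,0,0,0.73],
    [0,0,1.0,0,0,0,0.73],
    [0,0,2.2,0,0,0,0.73],
    [0,0,4.0,0,0,0,0.73],
    [0,1.5,5.5,0,0,0,0.73],
    [0,3.0,7.2,0,0,0,0.73]
  ]
}}

```text
time: 11.05
eef_pos: [0.5191, 0.0316, 0.2256]
orientation: [180.0, -0.0, 83.8]
ft_force: [2.0, 1.2, -0.8]
opening: 0.729
```

```bash
cat > rv.py <<'E'
from fit import *
import sys
def cur():
    s=bot.state();return s["eef_pos"],Ro.from_euler("xyz",s["orientation"],degrees=True),s
def Rt(yawx,n):
    x=np.array([np.cos(np.radians(yawx)),np.sin(np.radians(yawx)),0]);z=-np.array(n);x=x-z*(x@z);x/=np.linalg.norm(x);return Ro.from_matrix(np.column_stack([x,np.cross(z,x),z]))
def delta(tp,R):
    p,c,s=cur();print("pos units",np.round((np.array(tp)-p)/.03,3),"rot units",np.round(np.degrees((R*c.inv()).as_rotvec())/10,3),"q",np.round(s["q"],1),"F",np.round(s["ft_force"],1))
yw=119.5;n=Ro.from_euler("ZY",[yw,-35],degrees=True).apply([0,0,1]);G=np.array([.5434,.3211,.0946])
E
python3 - <<'E'
from rv import *
delta(G-.018*n+.13*n,Rt(yw+90,n))
p,c,s=cur();print(s["orientation"],n)
E
cat > m3.py <<'E'
from fit import *
T=bot.grab_frame("top");Sd=bot.grab_frame("side")
Rz=Ro.from_euler("z",-6.1,degrees=True)
for col,n,h in(("green",(408,228),0),("red",None,0)):
    sm=cmask(Sd,col,None);print(col,sm.sum())
    x,s=fit([(Sd,hull(sm))],planar(cub(.10,.06,.041,.049)),[.524,.05 if col=="red" else -.055,-6],[.01,.01,6]);print("side",np.round(x,4),round(s,3),"in box",np.round(Rz.inv().apply([x[0]-.5243,x[1]+.0052,0]),4))
E
python3 m3.py
```

```text
pos units [ 1.866  7.788 -1.31 ] rot units [ 3.576 -2.355 12.099] q [  25.1    6.1  -19.2   -0.   -64.7 -121.3] F [ 2.   1.2 -0.8]
[ 1.79955973e+02 -2.70276890e-02  8.38484420e+01] [ 0.28244255 -0.49921552  0.81915204]
green 517
side [ 0.5197 -0.0535 -6.8482] 0.897 in box [ 0.0005 -0.0485  0.    ]
red 432
side [ 0.5295  0.0519 -4.2647] 0.904 in box [-0.0009  0.0574  0.    ]
```

{"name": "arm_command", "arguments": {
  "plan": [
    [0.1,0.4,0.3,0.28,-0.18,0.93,0.5],
    [0.2,0.9,0.6,0.55,-0.36,1.86,0.5],
    [0.4,1.4,0.9,0.83,-0.54,2.79,0.5],
    [0.5,1.9,1.0,1.1,-0.72,3.72,0.5],
    [0.7,2.4,1.0,1.38,-0.91,4.65,0.5],
    [0.8,2.9,1.0,1.65,-1.09,5.58,0.5],
    [1.0,3.4,1.0,1.93,-1.27,6.51,0.5],
    [1.1,3.9,1.0,2.2,-1.45,7.45,0.5]
  ]
}}

```text
time: 12.15
eef_pos: [0.5524, 0.1482, 0.2539]
orientation: [157.4, -10.0, 162.0]
ft_force: [0.5, 1.3, -0.3]
opening: 0.502
```

```bash
python3 -c "
from rv import *
delta(G-.018*n+.13*n,Rt(yw+90,n))"
```

```text
pos units [ 0.753  3.9   -2.251] rot units [ 1.366 -0.887  4.614] q [ 17.2  10.5  -4.2 -25.4 -71.4 -29.8] F [ 0.5  1.3 -0.3]
```

{"name": "arm_command", "arguments": {
  "plan": [
    [0.15,0.8,-0.2,0.27,-0.18,0.92,0.5],
    [0.3,1.6,-0.6,0.55,-0.36,1.85,0.5],
    [0.45,2.4,-1.1,0.82,-0.53,2.77,0.5],
    [0.6,3.2,-1.7,1.1,-0.71,3.7,0.5],
    [0.75,3.9,-2.25,1.37,-0.89,4.61,0.5],
    [0.75,3.9,-2.25,1.37,-0.89,4.61,0.5]
  ]
}}

```text
time: 12.9
eef_pos: [0.5744, 0.2657, 0.1831]
orientation: [145.0, -0.3, -150.7]
ft_force: [-0.3, 0.3, 0.7]
opening: 0.503
```

```bash
python3 -c "
from rv import *
delta(G-.018*n+.13*n,Rt(yw+90,n));delta(G-.018*n,Rt(yw+90,n))
f=bot.grab_frame('side');g=bot.grab_frame('top')
a=cv2.resize(f['img'][90:230,220:340],None,fx=3.3,fy=3.3,interpolation=2);b=cv2.resize(g['img'][170:310,110:230],None,fx=3.3,fy=3.3,interpolation=2)
cv2.imwrite('pics/p4.png',np.hstack([a,b]))"
```

```text
pos units [ 0.021 -0.017  0.109] rot units [ 0.013 -0.032  0.023] q [ 19.9  25.9   7.4 -35.  -80.4  18. ] F [-0.3  0.3  0.7]
pos units [-1.203  2.146 -3.44 ] rot units [ 0.013 -0.032  0.023] q [ 19.9  25.9   7.4 -35.  -80.4  18. ] F [-0.3  0.3  0.7]
```

View pics/p4.png

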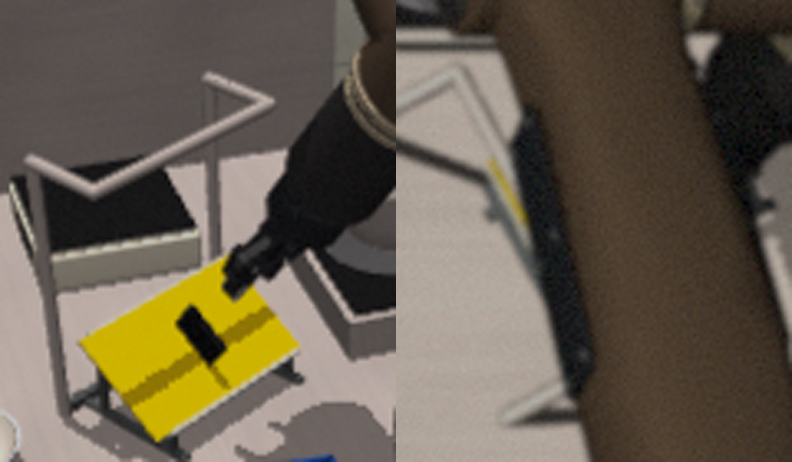

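The side view shows the open gripper tilted square to the bed, its tips at (235,290) above the fin at (200,335). The bar at (180,135) is clear behind it. Approach along the normal.

{"name": "arm_command", "arguments": {
  "plan": [
    [-0.2,0.36,-0.57,0,0,0,0.5],
    [-0.5,0.89,-1.43,0,0,0,0.5],
    [-0.8,1.43,-2.3,0,0,0,0.5],
    [-1.0,1.79,-2.87,0,0,0,0.5],
    [-1.1,1.97,-3.15,0,0,0,0.5],
    [-1.1,1.97,-3.15,0,0,0,0.5]
  ]
}}

```text
time: 13.75
eef_pos: [0.542, 0.3241, 0.0916]
orientation: [145.1, -0.1, -150.8]
ft_force: [0.4, 0.0, -0.2]
opening: 0.501
```

```bash
python3 -c "
from rv import *
delta(G-.018*n,Rt(yw+90,n))
f=bot.grab_frame('side')
a=cv2.resize(f['img'][130:230,225:325],None,fx=6,fy=6,interpolation=2)
cv2.imwrite('pics/p5.png',a)"
```

```text
pos units [-0.122  0.201 -0.39 ] rot units [ 0.01  -0.007  0.033] q [ 25.3  29.2   0.4 -37.8 -68.9  20.3] F [ 0.4  0.  -0.2]
```

View pics/p5.png

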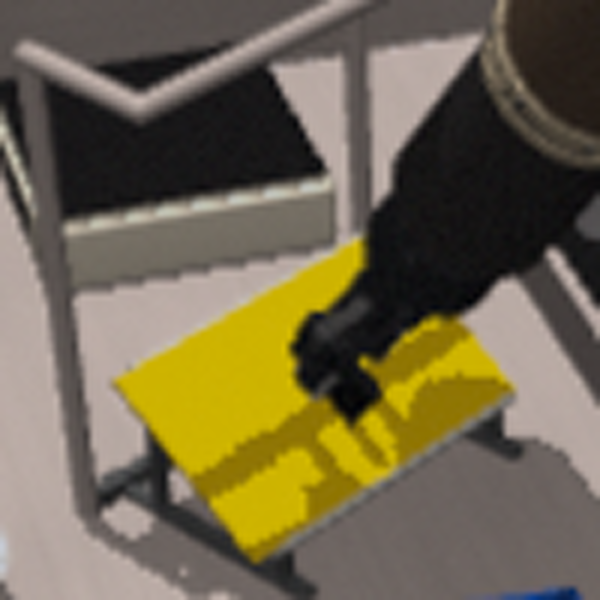

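The gripper straddles the fin (around (340,390)). I'll finish the approach and pinch.

{"name": "arm_command", "arguments": {
  "plan": [
    [-0.06,0.1,-0.2,0,0,0,0.5],
    [-0.12,0.2,-0.37,0,0,0,0.5],
    [-0.12,0.2,-0.37,0,0,0,0.3],
    [-0.12,0.2,-0.37,0,0,0,0.1],
    [-0.12,0.2,-0.37,0,0,0,0],
    [-0.12,0.2,-0.37,0,0,0,0],
    [-0.12,0.2,-0.37,0,0,0,0]
  ],
  "newtons": 60
}}

```text
time: 14.68
eef_pos: [0.5386, 0.3301, 0.0804]
orientation: [145.1, -0.1, -150.8]
ft_force: [0.9, 0.2, 0.6]
opening: 0.107
```

```bash
python3 -c "
from rv import *
delta(G-.018*n,Rt(yw+90,n)); print(bot.state()['opening'],bot.state()['orientation'])"
```

```text
pos units [-0.008 -0.    -0.019] rot units [ 0.008 -0.004  0.033] q [ 25.8  29.8  -0.2 -38.2 -67.7  20.7] F [0.9 0.2 0.6]
0.10740007548310493 [ 1.45051111e+02 -7.99863557e-02 -1.50834919e+02]
```

{"name": "arm_command", "arguments": {
  "plan": [
    [0.06,-0.1,0.16,0,0,0,0],
    [0.2,-0.35,0.57,0,0,0,0],
    [0.4,-0.7,1.15,0,0,0,0],
    [0.68,-1.2,1.97,0,0,0,0],
    [1.0,-1.75,2.87,0,0,0,0],
    [1.3,-2.3,3.77,0,0,0,0],
    [1.4,-2.6,4.6,0,0,0,0],
    [1.4,-2.6,5.0,0,0,0,0]
  ]
}}

```text
time: 15.68
eef_pos: [0.5816, 0.2507, 0.2329]
orientation: [145.1, 0.1, -150.9]
ft_force: [-0.1, -0.3, -1.4]
opening: 0.101
```

```bash
python3 -c "
from rv import *
Rz=Ro.from_euler('z',-6.1,degrees=True)
delta([.5243,-.0052,.20],Rt(-96.1,[0,0,1])); print(bot.state()['opening'])"
```

```text
pos units [-1.909 -8.529 -1.096] rot units [-2.005 -3.015  5.306] q [ 18.6  23.8  10.7 -34.4 -85.1  16. ] F [-0.1 -0.3 -1.4]
0.10121525172088754
```

{"name": "arm_command", "arguments": {
  "plan": [
    [-0.3,-0.8,0.3,-0.25,-0.38,0.66,0],
    [-0.6,-1.9,0.5,-0.5,-0.75,1.33,0],
    [-0.9,-3.0,0.5,-0.75,-1.13,1.99,0],
    [-1.2,-4.1,0.5,-1.0,-1.51,2.65,0],
    [-1.4,-5.2,0.5,-1.25,-1.88,3.32,0],
    [-1.6,-6.3,0.4,-1.5,-2.26,3.98,0],
    [-1.75,-7.4,0.3,-1.75,-2.64,4.64,0],
    [-1.9,-8.5,0,-2.0,-3.01,5.3,0]
  ]
}}

```text
time: 16.68
eef_pos: [0.5232, -0.0036, 0.2307]
orientation: [-180.0, -0.2, -95.9]
ft_force: [0.3, 0.7, -1.1]
opening: 0.103
```

{"name": "arm_command", "arguments": {
  "plan": [
    [0,0,-0.3,0,0,0,0],
    [0,0,-1.0,0,0,0,0],
    [0,0,-1.8,0,0,0,0],
    [0,0,-2.4,0,0,0,0],
    [0,0,-2.4,0,0,0,0],
    [0,0,-2.4,0,0,0,0]
  ]
}}

```text
time: 17.42
eef_pos: [0.524, -0.0026, 0.1589]
orientation: [179.9, -0.2, -96.2]
ft_force: [-0.2, 0.8, -1.6]
opening: 0.107
```

```bash
cat > m4.py <<'E'
from rv import *
T=bot.grab_frame("top");Sd=bot.grab_frame("side")
p,c,s=cur();print(p,s["orientation"],np.round(s["ft_force"],1),np.round(s["q"],1),s["opening"])
sm=cmask(Sd,"yellow",(305,250),60);print(sm.sum())
Rp=c*Ro.from_euler("x",180,degrees=True)
pl=cub(.13,.222,0,.004)
z=p[2]-.010
hs=cv2.cvtColor(Sd["img"],cv2.COLOR_BGR2HSV)
# free: x,y,yaw, tilt about x / y small
for nm,mod,x0,st in(("3dof z=%.3f"%z,lambda x:Ro.from_euler("z",x[2],degrees=True).apply(pl)+[x[0],x[1],z],[p[0],p[1],-6],[.008,.008,5]),
  ("6dof",lambda x:Ro.from_euler("ZYX",[x[3],x[4],x[5]],degrees=True).apply(pl)+x[:3],[p[0],p[1],z,-6,0,0],[.008,.008,.008,5,4,4])):
    x,sc=fit([(Sd,hull(sm))],mod,x0,st);print(nm,np.round(x,4),round(sc,3))
    o=cv2.resize(Sd["img"],None,fx=6,fy=6,interpolation=2)
    q=cv2.convexHull(proj(Sd,mod(x)).astype(np.float32));cv2.polylines(o,[np.round((q+.5)*6).astype(int)],True,(255,0,255),1)
    b=planar(cub(.148,.24,.08,.08))([.5243,-.0052,-6.1]);q=cv2.convexHull(proj(Sd,b).astype(np.float32));cv2.polylines(o,[np.round((q+.5)*6).astype(int)],True,(0,255,0),1)
o=o[1150:1150+800,1560:1560+560];cv2.imwrite("pics/p6.png",cv2.resize(o,None,fx=.74,fy=.74,interpolation=3))
E
python3 m4.py
```

```text
[ 0.52401141 -0.00261711  0.15912192] [ 1.79930072e+02 -1.31720316e-01 -9.61894839e+01] [ 0.1 -0.3 -1.5] [ 21.2   9.9 -24.1   0.1 -56.1  62.5] 0.10256208584490192
1940
3dof z=0.149 [ 5.2200e-01 -6.2000e-03 -6.2671e+00] 0.975
6dof [ 5.2340e-01 -1.4000e-03  1.4460e-01 -6.4187e+00 -2.0780e-01 -4.1870e-01] 0.978
```

View pics/p6.png

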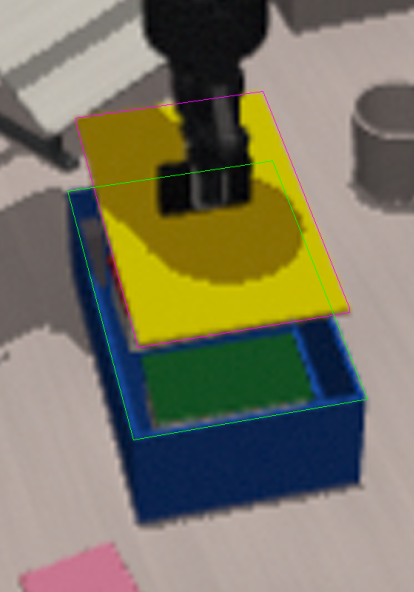

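The plate is level and over the box. Go just above the rim and compare again there.

{"name": "arm_command", "arguments": {
  "plan": [
    [0.04,-0.02,-0.6,0,0,0,0],
    [0.04,-0.02,-1.3,0,0,0,0],
    [0.04,-0.02,-1.8,0,0,0,0],
    [0.04,-0.02,-1.8,0,0,0,0],
    [0.04,-0.02,-1.8,0,0,0,0]
  ]
}}

```text
time: 18.15
eef_pos: [0.5251, -0.0034, 0.105]
orientation: [179.9, -0.2, -96.2]
ft_force: [0.1, 0.1, -1.4]
opening: 0.109
```

```bash
cat > m5.py <<'E'
from rv import *
Fs={n:bot.grab_frame(n) for n in("top","side")}
p,c,s=cur();print(p,s["orientation"],np.round(s["ft_force"],1))
o=Fs["side"];sm=cmask(o,"yellow",(305,250),60);z=p[2]-.010
for dz in(0,-.004):
    x,sc=fit([(o,hull(sm))],lambda x:Ro.from_euler("z",x[2],degrees=True).apply(pl0)+[x[0],x[1],z+dz],[p[0],p[1],-6],[.008,.008,5]) if 0 else fit([(o,hull(sm))],planar(cub(.13,.222,0,.004),z+dz),[p[0],p[1],-6],[.008,.008,5]);print("side",dz,np.round(x,4),round(sc,3))
W=[]
for n,f in Fs.items():
    k=5;im=cv2.resize(f["img"],None,fx=k,fy=k,interpolation=2)
    def dr(P,col):
        q=cv2.convexHull(proj(f,P).astype(np.float32));cv2.polylines(im,[np.round((q+.5)*k).astype(int)],True,col,1)
    B=[.5243,-.0052,-6.1]
    dr(planar(cub(.148,.24,.08,.08))(B),(0,255,0));dr(planar(cub(.13,.222,.0,.004),z)([p[0],p[1],-6.2]),(255,0,255))
    cx,cy=(np.array([305,262]) if n=="side" else np.array([298,250]))*k;W.append(im[cy-260:cy+260,cx-200 if n=="side" else cx-240:(cx+190 if n=="side" else cx+160+0)])
cv2.imwrite("pics/p7.png",np.hstack(W))
E
python3 m5.py
```

```text
[ 0.52514964 -0.0033447   0.10506341] [ 1.79936227e+02 -1.37599211e-01 -9.61701094e+01] [ 0.  -0.2 -1.1]
side 0 [ 0.5226 -0.0076 -6.3887] 0.978
side -0.004 [ 5.2390e-01 -3.6000e-03 -6.1996e+00] 0.98
```

View pics/p7.png

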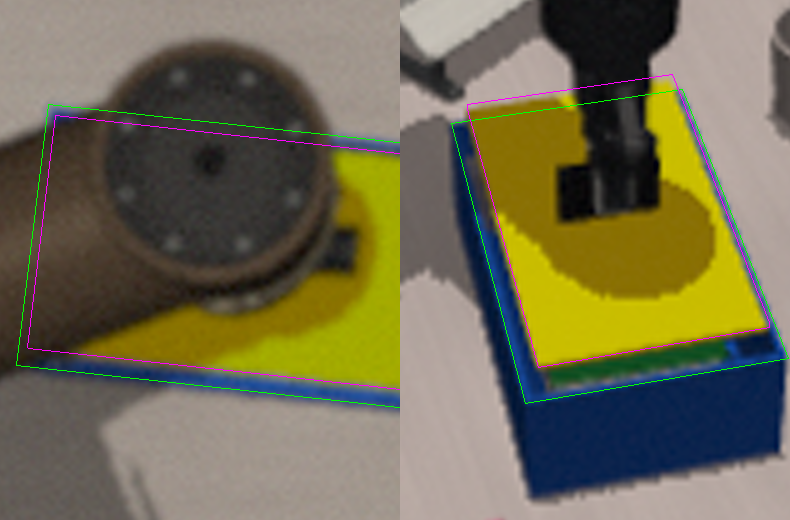

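Alignment is within about 2 mm (magenta plate inside the green rim in both views). Lower it with force checks.

{"name": "arm_command", "arguments": {
  "plan": [
    [0.03,-0.02,-0.4,0,0,0,0],
    [0.03,-0.02,-0.75,0,0,0,0],
    [0.03,-0.02,-1.05,0,0,0,0],
    [0.03,-0.02,-1.05,0,0,0,0]
  ]
}}

```text
time: 18.75
eef_pos: [0.5247, -0.0044, 0.0716]
orientation: [179.7, -0.2, -96.2]
ft_force: [0.5, 0.3, -1.9]
opening: 0.105
```

{"name": "arm_command", "arguments": {
  "plan": [
    [0,0,-0.06,0,0,0,0],
    [0,0,-0.12,0,0,0,0],
    [0,0,-0.12,0,0,0,0]
  ]
}}

```text
time: 19.12
eef_pos: [0.5255, -0.0041, 0.0692]
orientation: [179.9, -0.2, -96.2]
ft_force: [-0.4, -0.4, -1.7]
opening: 0.102
```

{"name": "arm_command", "arguments": {
  "plan": [
    [0,0,-0.05,0,0,0,0],
    [0,0,-0.1,0,0,0,0],
    [0,0,-0.1,0,0,0,0]
  ]
}}

```text
time: 19.5
eef_pos: [0.5256, -0.0041, 0.0675]
orientation: [179.9, -0.2, -96.2]
ft_force: [-5.4, 0.4, 13.8]
opening: 0.104
```

{"name": "arm_command", "arguments": {
  "plan": [
    [0,0,0,0,0,0,0.15],
    [0,0,0,0,0,0,0.3],
    [0,0,0,0,0,0,0.35],
    [0,0,0,0,0,0,0.35]
  ]
}}

```text
time: 20.0
eef_pos: [0.5254, -0.0041, 0.066]
orientation: [179.8, -0.2, -96.2]
ft_force: [0.1, -0.4, -0.2]
opening: 0.351
```

{"name": "arm_command", "arguments": {
  "plan": [
    [0,0,0.3,0,0,0,0.35],
    [0,0,1.0,0,0,0,0.35],
    [0,0,2.2,0,0,0,0.4],
    [0,0,4.0,0,0,0,0.6],
    [-0.5,-1.0,4.5,0,0,-0.6,1],
    [-1.0,-2.6,4.5,0,0,-1.2,1],
    [-1.5,-4.2,4.5,0,0,-1.2,1]
  ]
}}

```text
time: 20.88
eef_pos: [0.4801, -0.1311, 0.2023]
orientation: [179.9, -0.1, -108.2]
ft_force: [0.8, -0.9, -0.7]
opening: 0.998
```

```bash
cat > m6.py <<'E'
from rv import *
Fs={n:bot.grab_frame(n) for n in("top","side")}
f=Fs["side"];sm=cmask(f,"yellow",(305,250),60);print(sm.sum())
print(np.round(fit([(f,hull(sm))],planar(cub(.13,.222,0,.004),.054),[.524,-.005,-6],[.008,.008,5])[0],4))
x,sc=fit([(f,hull(sm))],lambda x:Ro.from_euler("ZYX",[x[2],x[3],x[4]],degrees=True).apply(cub(.13,.222,0,.004))+[x[0],x[1],.054],[.524,-.005,-6,0,0],[.008,.008,5,3,3]);print("tilt",np.round(x,4),sc)
f=Fs["side"];m=[d for d in bot.outline_of(f,"carton_center") if d["p"]>.5][0]["region"].astype(np.uint8)
x,sc=fit([(f,hull(m))],planar(cub(.1,.045,0,.07)),[.394,-.354,-19],[.008,.008,6]);print("carton",np.round(x,4),sc)
k=5;a=cv2.resize(f["img"][215:335,255:355],None,fx=k,fy=k,interpolation=2);cv2.imwrite("pics/p8.png",a)
delta([x[0],x[1],.12],Rt(x[2]-90,[0,0,1]))
E
python3 m6.py
```

```text
1627
[ 0.5271  0.0122 -5.8244]
tilt [ 5.2650e-01  6.4000e-03 -6.6945e+00 -8.5430e-01 -4.0592e+00] 0.9759694778201697
carton [  0.3943  -0.3532 -17.9446] 0.9640011802891708
pos units [-2.845 -7.38  -2.729] rot units [ 0.011 -0.014  0.041] q [  7.4   5.1 -23.7   0.1 -61.4  64.2] F [-0.5  1.3  0. ]
```

View pics/p8.png

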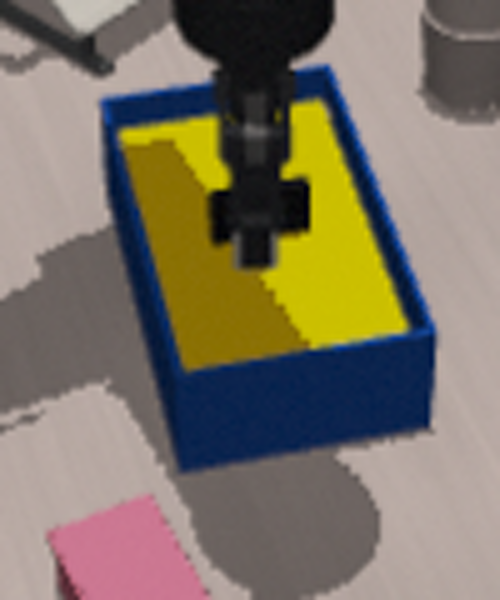

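The divider lies inside the box below the rim all round: far edge at (120,130)-(325,98), near edge hidden by the near wall. Next the carton: the orange one with the paper band, unchanged at its first fit.

{"name": "arm_command", "arguments": {
  "plan": [
    [-0.6,-1.6,0,0,0,0,1],
    [-1.2,-3.2,0,0,0,0,1],
    [-1.9,-4.9,-0.5,0,0,0,1],
    [-2.5,-6.5,-1.0,0,0,0,1],
    [-2.86,-7.4,-1.8,0,0,0,1],
    [-2.86,-7.4,-2.7,0,0,0,1],
    [-2.86,-7.4,-2.7,0,0,0,1]
  ],
  "newtons": 30
}}

```text
time: 21.9
eef_pos: [0.3938, -0.3514, 0.1187]
orientation: [179.6, -0.1, -108.2]
ft_force: [0.7, -0.1, 2.0]
opening: 1.001
```

Run:
```python
from rv import *
delta([.3942,-.3536,.028],Rt(-108.6,[0,0,1]))
f=bot.grab_frame("side");sm=cmask(f,"yellow",(305,250),60);ys,xs=np.nonzero(sm)
# far edge pixels: topmost yellow per column away from gripper
for dy in(-.004,):
    P=planar(cub(.13,.222,0,.004),.054)([.5256,-.0041,-6.2]);q=cv2.convexHull(proj(f,P).astype(np.float32))[:,0];print("model",np.round(q,1))
h=cv2.approxPolyDP(cv2.convexHull(np.vstack(cv2.findContours(sm,0,1)[0])),2,True)[:,0];print("seen",h.tolist())
b=planar(cub(.148,.24,.08,.08))([.5243,-.0052,-6.1]);print("rim",np.round(proj(f,b),1).tolist())
ni=planar(cub(.14,.232,.08,.08))([.5243,-.0052,-6.1]);print("rim in",np.round(proj(f,ni),1)[::2].tolist())
```

```text
pos units [ 0.014 -0.073 -3.022] rot units [ 0.002 -0.039 -0.041] q [-20.3  12.9 -26.4   0.2 -51.   92. ] F [ 0.7 -0.1  2. ]
model [[338.  284.3]
 [337.9 285.3]
 [292.7 293.2]
 [278.8 241.5]
 [278.7 240.5]
 [319.  234.5]]
seen [[328, 260], [335, 280], [325, 282]]
rim [[289.6, 290.2], [289.6, 290.2], [274.6, 234.1], [274.6, 234.1], [342.1, 281.0], [342.1, 281.0], [320.9, 227.3], [320.9, 227.3]]
rim in [[290.7, 288.9], [276.1, 234.7], [340.3, 280.2], [319.9, 228.2]]
```

The divider's far corners, seen at (279,241) and (320,235), match the seated model at (278.8,240.5) and (319,234.5). Grasp the carton.

{"name": "arm_command", "arguments": {
  "plan": [
    [0.01,-0.06,-0.9,0,0,0,1],
    [0.01,-0.06,-2.0,0,0,0,1],
    [0.01,-0.06,-2.7,0,0,0,1],
    [0.01,-0.06,-3.0,0,0,0,1],
    [0.01,-0.06,-3.0,0,0,0,0.7],
    [0.01,-0.06,-3.0,0,0,0,0.4],
    [0.01,-0.06,-3.0,0,0,0,0.3],
    [0.01,-0.06,-3.0,0,0,0,0.3]
  ],
  "newtons": 30
}}

```text
time: 22.95
eef_pos: [0.3959, -0.3542, 0.0314]
orientation: [180.0, -0.2, -108.2]
ft_force: [1.1, 1.9, 7.4]
opening: 0.525
```

```bash
python3 -c "
from rv import *
Rz=Ro.from_euler('z',-6.1,degrees=True)
t=Rz.apply([0,-.060,0])+[.5253,-.0045,.17];print(t)
delta(t,Rt(-96.1,[0,0,1]));print(bot.state()['eef_pos'],bot.state()['opening'])"
```

```text
[ 0.51892416 -0.06416028  0.17      ]
pos units [4.1   9.67  4.621] rot units [ 0.018 -0.005  1.205] q [-20.5  19.7 -31.4   0.3 -38.9  92.1] F [1.1 1.9 7.4]
[ 0.39591326 -0.35424984  0.03137653] 0.5245717704759467
```

{"name": "arm_command", "arguments": {
  "plan": [
    [0,0,0.5,0,0,0,0.3],
    [0,0,1.7,0,0,0,0.3],
    [0.1,0.2,3.2,0,0,0.1,0.3],
    [0.6,1.5,4.62,0,0,0.3,0.3],
    [1.3,3.1,4.62,0,0,0.5,0.3],
    [2.0,4.7,4.62,0,0,0.7,0.3],
    [2.7,6.3,4.62,0,0,0.9,0.3],
    [3.4,7.9,4.62,0,0,1.2,0.3]
  ]
}}

```text
time: 23.95
eef_pos: [0.4972, -0.1154, 0.17]
orientation: [179.9, -0.2, -96.1]
ft_force: [0.3, 0.2, -0.4]
opening: 0.527
```

{"name": "arm_command", "arguments": {
  "plan": [
    [0.4,1.0,0,0,0,0,0.3],
    [0.7,1.77,-0.3,0,0,0,0.3],
    [0.7,1.77,-1.3,0,0,0,0.3],
    [0.7,1.77,-1.8,0,0,0,0.3],
    [0.7,1.77,-1.8,0,0,0,0.3]
  ]
}}

```text
time: 24.58
eef_pos: [0.5171, -0.0643, 0.1143]
orientation: [179.7, -0.2, -96.2]
ft_force: [-0.7, 0.2, -1.0]
opening: 0.525
```

```bash
cat > m7.py <<'E'
from rv import *
f=bot.grab_frame("side");p,c,s=cur();print(p,s["orientation"],np.round(s["ft_force"],1),s["opening"])
m=[d for d in bot.outline_of(f,"carton_center") if d["p"]>.4]
zb=p[2]-.0314
for d in m[:2]:
    x,sc=fit([(f,hull(d["region"].astype(np.uint8)))],planar(cub(.1,.045,0,.07),zb),[p[0],p[1],-6],[.008,.008,6])
    print(d["p"],np.round(x,4),round(sc,3),"box",np.round(Ro.from_euler("z",6.1,degrees=True).apply([x[0]-.5243,x[1]+.0052,0]),4))
E
python3 m7.py
```

```text
[ 0.51789294 -0.06425265  0.11514025] [179.83939473  -0.19363667 -96.19439301] [ 1.8  0.5 -0.7] 0.5248800526578561
0.7 [ 0.5139 -0.0663 -6.759 ] 0.968 box [-0.0038 -0.0619  0.    ]
```

{"name": "arm_command", "arguments": {
  "plan": [
    [0.1,0.03,-0.3,0,0,0,0.3],
    [0.1,0.05,-0.6,0,0,0,0.3],
    [0.1,0.05,-0.75,0,0,0,0.3],
    [0.1,0.05,-0.78,0,0,0,0.3],
    [0.1,0.05,-0.78,0,0,0,0.3]
  ]
}}

```text
time: 25.3
eef_pos: [0.521, -0.0623, 0.0913]
orientation: [179.9, -0.2, -96.2]
ft_force: [0.1, -0.9, -1.7]
opening: 0.524
```

{"name": "arm_command", "arguments": {
  "plan": [
    [0,0,-0.04,0,0,0,0.3],
    [0,0,-0.07,0,0,0,0.3],
    [0,0,-0.07,0,0,0,0.3]
  ]
}}

```text
time: 25.68
eef_pos: [0.521, -0.0623, 0.0894]
orientation: [179.9, -0.2, -96.2]
ft_force: [-0.3, 0.9, 1.0]
opening: 0.52
```

{"name": "arm_command", "arguments": {
  "plan": [
    [0,0,-0.03,0,0,0,0.3],
    [0,0,-0.04,0,0,0,0.3],
    [0,0,-0.04,0,0,0,0.3]
  ]
}}

```text
time: 26.05
eef_pos: [0.5211, -0.0623, 0.0893]
orientation: [179.9, -0.2, -96.2]
ft_force: [-5.4, 0.8, 12.6]
opening: 0.521
```

Contact is felt (12.6 N up, at the predicted height). Release and withdraw.

{"name": "arm_command", "arguments": {
  "plan": [
    [0,0,0,0,0,0,0.55],
    [0,0,0,0,0,0,0.6],
    [0,0,0,0,0,0,0.65],
    [0,0,0,0,0,0,0.65]
  ]
}}

```text
time: 26.55
eef_pos: [0.5209, -0.0623, 0.0879]
orientation: [179.8, -0.2, -96.2]
ft_force: [-0.3, -0.0, -0.1]
opening: 0.65
```

{"name": "arm_command", "arguments": {
  "plan": [
    [0,0,0.3,0,0,0,0.65],
    [0,0,1.0,0,0,0,0.65],
    [0,0,2.2,0,0,0,0.65],
    [0,0,4.0,0,0,0,0.65],
    [-0.3,-1.0,5.5,0,0,0,0.65],
    [-0.8,-2.8,5.5,0,0,0,0.65],
    [-1.3,-4.6,5.5,0,0,0,0.65],
    [-1.5,-6.2,5.5,0,0,0,0.65]
  ]
}}

```text
time: 27.55
eef_pos: [0.4751, -0.2499, 0.2543]
orientation: [179.9, -0.2, -96.2]
ft_force: [1.2, 1.1, -0.4]
opening: 0.653
```

```bash
sed -i 's/zb=.*/zb=.058;p=[.52,-.064]/' m7.py; python3 m7.py
python3 - <<'E'
from h import *
W=[]
for n,(v,u) in(("side",(190,220)),("top",(170,215))):
    f=bot.grab_frame(n);W.append(cv2.resize(f["img"][v:v+150,u:u+130],None,fx=3,fy=3,interpolation=2))
cv2.imwrite("pics/p9.png",np.hstack(W))
E
```

```text
[ 0.47452279 -0.25372438  0.25384685] [179.87180255  -0.24797567 -96.25137687] [ 0.3 -4.   1.5] 0.648227853440306
0.73 [  0.511   -0.0658 -17.4671] 0.639 box [-0.0068 -0.0617  0.    ]
0.64 [ 0.52  -0.064 -6.   ] 0.0 box [ 0.002  -0.0589  0.    ]
```

View pics/p9.png

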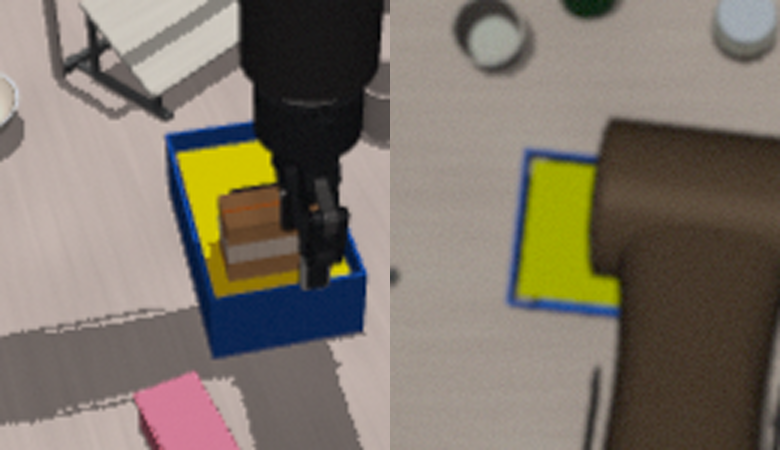

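The carton stands upright on the divider (side crop (260,235)), with the -y side of the box partly hidden by the gripper. Move clear and check numerically.

{"name": "arm_command", "arguments": {
  "plan": [
    [0,0,1.5,0,0,0,0.65],
    [0,-1,3,0,0,0,0.65],
    [0,-2.5,4,0,0,0,0.65],
    [0,-4,4,0,0,0,0.65],
    [0,-5.5,4,0,0,0,0.65],
    [0,-7,4,0,0,0,0.65],
    [0,-7,4,0,0,0,0.65]
  ]
}}

```text
time: 28.62
eef_pos: [0.4762, -0.4595, 0.3716]
orientation: [179.7, -0.1, -96.3]
ft_force: [0.1, 0.4, -0.4]
opening: 0.647
```

```bash
python3 m7.py
python3 - <<'E'
from fit import *
T=bot.grab_frame("top");S=bot.grab_frame("side")
for n,f in(("top",T),("side",S)):
    m=cmask(f,"yellow",(298,250) if n=="top" else (305,250),60);print(n,m.sum())
    if n=="top":print(np.round(fit([(f,hull(m))],planar(cub(.13,.222,0,.004),.054),[.525,-.004,-6],[.008,.008,5]),4) if 0 else fit([(f,hull(m))],planar(cub(.13,.222,0,.004),.054),[.525,-.004,-6],[.008,.008,5]))
    for q in("bottle_a","dish","jar","cup"):print(q,[np.round(d["bbox"]).tolist() for d in bot.outline_of(f,q) if d["p"]>.5])
print(bot.state()["time"])
E
```

```text
[ 0.47630066 -0.4582855   0.37213673] [ 1.79777486e+02 -1.23376244e-01 -9.62128901e+01] [ 0.5  1.1 -0.2] 0.6484276068090298
top 2830
(array([ 5.25730004e-01, -4.31645519e-03, -5.91542997e+00]), np.float64(0.97909965080075))
bottle_a [[390.0, 174.0, 27.0, 30.0], [267.0, 147.0, 24.0, 31.0]]
dish [[173.0, 316.0, 44.0, 44.0]]
jar [[322.0, 165.0, 22.0, 27.0]]
cup [[235.0, 170.0, 24.0, 24.0]]
side 1040
bottle_a [[227.0, 113.0, 84.0, 119.0], [392.0, 281.0, 32.0, 65.0], [380.0, 261.0, 14.0, 26.0]]
dish [[188.0, 214.0, 39.0, 25.0], [276.0, 241.0, 61.0, 46.0]]
jar [[382.0, 263.0, 18.0, 23.0]]
cup [[340.0, 213.0, 9.0, 23.0]]
29.225
```

Run:
```python
from fit import *
T=bot.grab_frame("top")
d=[d for d in bot.outline_of(T,"carton_center") if d["p"]>.2];print([(round(e["p"],2),e["bbox"]) for e in d])
m=cmask(T,"orange",(318,252),30);print(m.sum(),cv2.boundingRect(m))
x,s=fit([(T,hull(m))],planar(cub(.1,.045,0,.07),.058),[.52,-.064,-6],[.008,.008,6]);print(np.round(x,4),s)
print(bot.hand_in())
```

```text
[(0.94, [310.1, 232.5, 18.7, 37.2])]
549 (311, 232, 18, 37)
[ 0.5195 -0.0638 -5.7278] 0.9056751467710372
the job is handed in; nothing more can be done
None
```

The box is packed in the order you asked, and I handed the job in at about 29 s of the 69 s allowed.

- **Green-lidded pot:** it stands flat on the floor in the -y half, and I set it down until I felt about 9 N. On the first try the gripper or pot pressed against something on the -y side with about 9 N sideways. I never found out what it was. I shifted about 6 mm towards +y and the sideways force went away.
- **Red-lidded pot:** the side camera put it in the same place before and after the green pot went in. After that the divider covered it, so I could not check it again.
- **Divider:** it was lifted square off the rack and seated on the steps at about 14 N. The final top view puts it about 1.5 mm from the box centre and level. With the carton in place it shows no shift.
- **Carton:** it stands upright on the -y side of the grip, set down at about 13 N. The final top view puts it where intended, with its length along the divider.
- **Bystanders:** in the last top view the dish, cup and both bottles are where they started. The jar was found in the last top view but not the first, so the top views give no before-and-after for it.

The last side view was partly blocked by the arm: it missed the carton and gave wrong labels for some other things. The final check therefore rests on the top view and the contact forces.

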